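# Fit the sensor board in the extinguisher gauge test set

## Task

Take the sensor board with the yellow grip from the blue rack and slide it down the two white card guides of the test set until you feel it meet the connector, pressing it lightly against the contacts but not forcing it in by hand. Then swing the two orange ejector levers fully in so that they drive the board home, and take the hand away. Do not jam the board in its guides or strain the levers at their stops, and leave the white-gripped spare and everything else on the bench where they are.

Things in the scene. Friction and masses are not known exactly. Their poses are not given: they have to be found in the camera images.
- board: Sensor board to fit, mm: upright green board 110 wide (y), 100 tall (z), 5 thick (x); yellow grip block on the middle of its top edge, 50 (y) x 14 (x) x 28 tall (top 128 above the underside). Origin: centre of the underside. The levers press its top edge beside the grip (shoulders). 0.15 to 0.22 kg. Either way round fits. It starts upright in one slot of the blue rack.
- spare: Spare board, the same but for its white grip; it stands in the rack's other slot, 90 mm away along the rack's x, and stays there.
- rack: Blue rack, fixed, 140 (x) x 136 (y) mm, two slots at x = -45 and +45, floors 10 above the table; posts at the boards' side edges reach 50 above the table. The boards' y runs along the rack's y; they lift straight up. Origin: centre of its underside.
- cage: Test set, fixed: open-topped grey box 110 (x) x 190 (y) x 90 tall, mm. The board stands in its middle, y along the test set's y; when home its underside is 35 above the table (shoulders 135, grip top 163). A guide and a lever at each side. Origin: centre of its underside.
- guides: Two white card guides at y = +-59 mm: upright U channels from 30 to 115 above the table, slot 8 wide for the 5 thick board (x), 113 between back walls for the 110 wide board (y). Mouths flare by about 5 up to 127 above the table. Origin and axes as the test set. More than 35 N by hand between board and guides counts as jamming.
- home (a point): Where the middle of the board's underside lies when home, 35 mm above the table. The black connector between the guides starts 4 to 9 mm above it, how much is not known: find it by feel. Its two halves (y = +-33) each yield only to about 20 N and stay where pushed. A hand press of 4 N or more for 0.1 s shows the board has met it; over 28 N with both levers open is forcing it.
- lever_left (a joint): Angle (rad) of the orange lever at the test set's +y side: 0 open, leaning out; 1.45 fully in (stop at 1.47). Starts at 0 to 0.15, stays where left (friction 0.12 N m). Axis along x through y = 66, z = 138 mm of the test set. Its knob is at y = 66 + 65 sin(1.05 - angle), z = 138 + 65 cos(1.05 - angle) mm. From 0.8 to 1.2 rad on its 21 mm nose presses the board's shoulder.
- lever_right (a joint): Angle (rad) of the mirrored lever at the test set's -y side: axis at y = -66, z = 138 mm; knob at y = -66 - 65 sin(1.05 - angle), z = 138 + 65 cos(1.05 - angle) mm; same angles and behaviour as the left one.
- knob_left (a point): Red knob on the end of the left lever (+y side): round bar 14 mm in diameter, 22 long along the test set's x. Point: its centre. Push it inwards (towards the board) from outside, no grip needed: about 2 to 5 N when free, up to 15 N while the lever drives the board in. More than 50 N strains the lever.
- knob_right (a point): Red knob at the end of the right lever (-y side), likewise.
- cup: Steel cup of tools, 76 in diameter, 166 tall with the tools. Bystander. Origin: its underside.
- wrench: Steel wrench, 200 long, lying on the bench. Bystander.
- weight: Dark steel test weight, 64 in diameter, 75 tall. Bystander. Origin: its underside.
- valve: Brass valve head with a red lever, 60 tall. Bystander. Origin: its underside.
- gauge: Black round pressure gauge, 60 in diameter, 24 tall, lying face up. Bystander. Origin: its underside.

How it is judged:
By the outcome, as a careful person would: the job done as asked, in the order asked, and still so for the second after the job is handed in, with the robot touching nothing.
It also fails if it takes over 72 s, if anything falls off the work surface, if the arm or the gripper's body presses on something with over 40 N, if the wrist force passes 120 N, or if a joint passes its speed limit or range.

## Robot

A 6-joint arm with a two-finger parallel gripper is mounted at the origin on the work surface. World frame = base frame: x ahead of the robot, y to its left, z up, the work surface at z = 0. Lengths are in m, angles in rad, forces in N, time in s.
With the tool pointing down it reaches from about 0.375 to 0.9 m from the base axis. Payload 3.1 kg.
Tool frame: the origin (TCP) lies at the centre of the arm's flange, where the gripper is bolted on; the fingertips stand 173 mm ahead of it and the grasp point (between the pads) lies 155 mm ahead of it; z points along the fingers, y is the line along which they close (so a half turn about z gives the same grasp; the last joint's range is limited). The gripper opens to 85 mm and grips with 20 to 120 N. Pads are 22 mm wide; open, the fingers measure 114 mm over their backs; the gripper's body (76 mm by 85 mm) begins 54 mm behind the grasp point. The pads swing forward as they close: fully open they stand 13 mm farther back than shut.
Start: joints at [-1.425, 0.527, 1.433, -0, 1.181, -0.178], TCP at [0.199, -0.592, 0.405] pointing down, gripper open.
Joint ranges: [-3.08, 3.08], [-0.75, 2.2], [0.22, 2.44], [-1.43, 4.57], [0, 2.65], [-2.85, 2.85]. Speed limits (rad/s): [2.79, 2.79, 3.14, 3.14, 3.14, 3.14].

## Interface

Orientations are given as a unit quaternion [x, y, z, w].
In Python, from station import * gives the robot as it stands.
- The arm moves only by the shell command python3 -m jog 'ROWS' [OPENING] [FORCE]. ROWS is a JSON object of lists of equal length, an entry for each row: "linear": the shift along the world's x, y, z in mm, a list of three; "turn": the turn about the world's z in units of 5 degrees (1.0 is 5 degrees). A call has 1 to 12 rows; each row shifts and turns the commanded pose from where the row before left it; what a row does not reach is not made up. A row lasts 1/8 s, in which the tool goes at most 62.5 mm and 10.7 degrees, less where a joint would pass 70% of its speed; a pose out of reach is approached as far as the arm can. A call is refused whole if a number of a shift passes 62.5 or a number of a turn 1, either way. A call with a gripper value outside its range is refused whole. OPENING is the opening, from 0 (shut) to 1 (fully open), set as the call begins (- or left out, the last holds). The fingers move at their own pace and stop on an object; FORCE is the grip in N (left out, the last holds). Time passes only in rows, so rows that do not move let the fingers close. It gives the time, the measured TCP pose, the force, the opening and the grip force at its end, in the units of the state.
- sense(): the state, without advancing time (a new reading comes with each control period).
- snapshot(name): name is "scene" or "top" or "wrist"; returns the picture (384x512x3 uint8, red, green, blue); there is no depth.
- get_calibration(name): a dict with "fx", "fy", "cx", "cy" (pixels), "dist_coeffs" ([k1, k2, p1, p2, k3] as OpenCV has them; the pictures are not rectified), "world_to_cam" (4x4, takes a point from world to camera coordinates). Camera axes: x right, y down, z forward; pixel columns grow to the right and rows downward; lengths in m; the calibration is good to about 2 mm. A picture is of the moment at which its call begins: read the wrist's pose just before it. get_calibration takes no time and is no camera call; for the wrist camera it gives the pose at the moment of the call.
- sign_off(): hands the job in; it is judged then, once.
The state is a dict: "t": time; "q": joint angles; "qd": joint speeds; "tau": joint torques, N m; "tcp_pos": TCP position; "tool_rot": TCP orientation; "force": force on the tool from outside, world axes, zero at the start; "ft_torque": the same for the moment, N m; "finger_gap": opening from 0.0 (shut) to 1.0 (fully open); "gripper_force": force on a finger pad.
Only numpy, scipy, OpenCV 4.12 (cv2) and the standard library are available. Lean on these libraries where they do the work, as an engineer would, in place of code of your own. Each camera call takes 0.05 s, during which the arm holds its last target. There are 200 camera calls.

## Working session

There is one attempt and no reset: what is moved stays moved. The work goes in short steps, Python scripts to look and compute and a shell command to move; the robot and the scene stay as the last step left them, time stands still between calls to the robot, and variables do not carry over. Pictures are saved under pics/ and viewed, at most 10 in all, crops included, and the job is handed in when it is done.

```bash
mkdir -p pics
python3 - <<'E'
from station import *
import cv2
for n in("scene","top"):
    im=snapshot(n); cv2.imwrite(f"pics/{n}0.png",cv2.resize(im[:,:,::-1],(800,600),interpolation=cv2.INTER_CUBIC))
    cv2.imwrite(f"pics/raw_{n}.png",im[:,:,::-1])
    c=get_calibration(n);print(n,c)
s=sense();print(s)
E
ls
```

```text
scene {'fx': 394.40918213026947, 'fy': 394.40918213026947, 'cx': 253.27264255078222, 'cy': 194.64735537381154, 'dist_coeffs': array([-0.00629974,  0.        ,  0.        ,  0.        ,  0.        ]), 'world_to_cam': array([[ 0.32653868,  0.94507701, -0.01421018, -0.2317346 ],
       [ 0.54273745, -0.19979044, -0.815794  , -0.22585506],
       [-0.77382721,  0.2586759 , -0.57816799,  1.55693598],
       [ 0.        ,  0.        ,  0.        ,  1.        ]])}
top {'fx': 410.13742332215, 'fy': 410.13742332215, 'cx': 264.21698324380037, 'cy': 193.2911068823168, 'dist_coeffs': array([-0.13810437,  0.        ,  0.        ,  0.        ,  0.        ]), 'world_to_cam': array([[-0.02398204, -0.99944549,  0.02309937,  0.01239338],
       [-0.99222739,  0.02097395, -0.12265764,  0.58998484],
       [ 0.12210514, -0.02586141, -0.99218019,  1.10614508],
       [ 0.        ,  0.        ,  0.        ,  1.        ]])}
{'t': 0.1, 'q': array([-1.42546267e+00,  5.28374823e-01,  1.43376669e+00, -1.30641673e-05,
        1.18144375e+00, -1.78520976e-01]), 'qd': array([-0.00077296, -0.00139029, -0.00273257,  0.00076938,  0.00218884,
        0.00011723]), 'tau': array([-3.79651347e-04, -4.43304062e+01, -1.78587037e+01, -1.78206860e-04,
        3.87657652e-03, -1.63696427e-05]), 'tcp_pos': array([ 0.19885769, -0.59219185,  0.40383254]), 'tool_rot': array([ 9.86917503e-01,  1.61222981e-01,  1.04916715e-05, -9.96266157e-04]), 'force': array([-0.69222955,  0.3019804 ,  0.51773871]), 'ft_torque': array([ 0.02907355, -0.0091431 ,  0.01085044]), 'gripper_force': 0.0, 'finger_gap': 0.9989034905518737}
pics
```

View pics/top0.png

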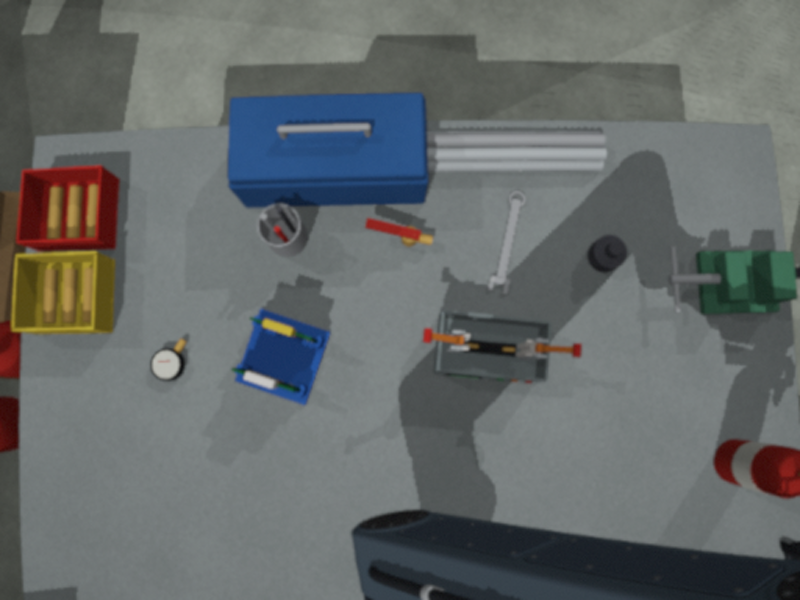

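View pics/scene0.png

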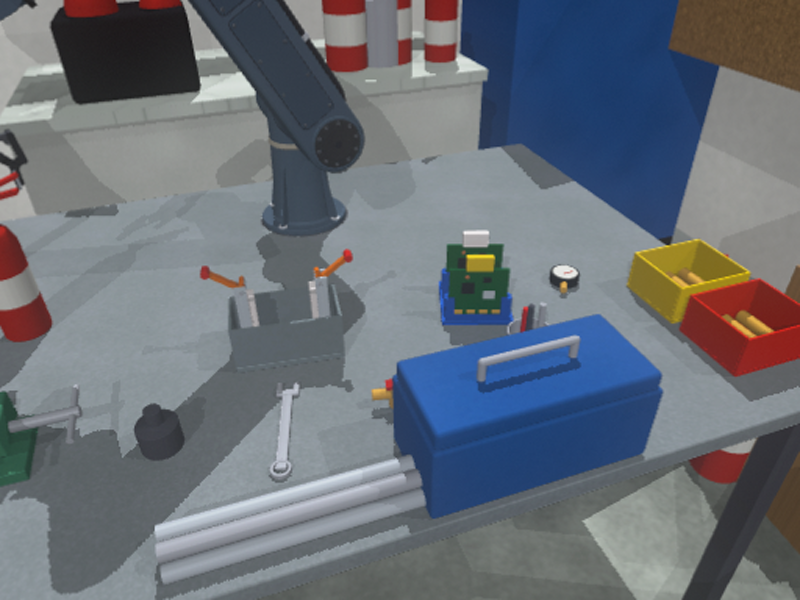

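The top view shows the yellow grip at (278,327) and the white grip at (260,380). The cage centre is near (493,348) and its knobs are at (428,336) and (577,350). I'll get rough positions now and refine them from the wrist camera.

```bash
cat > h.py <<'E'
from station import *
import cv2, numpy as np
from scipy.spatial.transform import Rotation as R
def back(c,uv,z):
    "raw pixels + known world heights -> world points"
    K=np.array([[c['fx'],0,c['cx']],[0,c['fy'],c['cy']],[0,0,1]])
    uv=np.atleast_2d(np.array(uv,float)); z=np.broadcast_to(z,len(uv))
    n=cv2.undistortPoints(uv[:,None],K,c['dist_coeffs'])[:,0]
    M=c['world_to_cam'];Rm=M[:3,:3];o=-Rm.T@M[:3,3]
    d=np.c_[n,np.ones(len(n))]@Rm
    return o+d*((z-o[2])/d[:,2])[:,None]
def proj(c,P):
    K=np.array([[c['fx'],0,c['cx']],[0,c['fy'],c['cy']],[0,0,1]]);M=c['world_to_cam']
    return cv2.projectPoints(np.atleast_2d(P).astype(float),cv2.Rodrigues(M[:3,:3])[0],M[:3,3],K,c['dist_coeffs'])[0][:,0]
E
python3 - <<'E'
from h import *
np.set_printoptions(precision=4,suppress=True)
c=get_calibration("top")
P=np.array([[278,327],[260,380],[428,336],[577,350],[458,341],[528,346]])*.64-.18
print(back(c,P,[.138,.138,.17,.17,.127,.127]))
print(R.from_quat(sense()['tool_rot']).as_matrix())
w=get_calibration("wrist");print(w)
s=sense();T=np.eye(4);T[:3,:3]=R.from_quat(s['tool_rot']).as_matrix();T[:3,3]=s['tcp_pos']
print("tcp->cam",w['world_to_cam']@T)
E
```

```text
[[ 0.542   0.2212  0.138 ]
 [ 0.4571  0.2506  0.138 ]
 [ 0.5201 -0.0194  0.17  ]
 [ 0.4921 -0.255   0.17  ]
 [ 0.5138 -0.0703  0.127 ]
 [ 0.5027 -0.1854  0.127 ]]
[[ 0.948   0.3182 -0.0003]
 [ 0.3182 -0.948   0.002 ]
 [ 0.0003 -0.002  -1.    ]]
{'fx': 264.3271237688942, 'fy': 264.3271237688942, 'cx': 256.3967744381151, 'cy': 187.7520095497016, 'dist_coeffs': array([-0.0276,  0.    ,  0.    ,  0.    ,  0.    ]), 'world_to_cam': array([[ 0.3191, -0.9477, -0.002 , -0.6253],
       [-0.9015, -0.3042,  0.3079, -0.0419],
       [-0.2924, -0.0965, -0.9514,  0.3802],
       [ 0.    ,  0.    ,  0.    ,  1.    ]])}
tcp->cam [[ 0.0009  1.      0.     -0.0014]
 [-0.9513  0.0009 -0.3082  0.0833]
 [-0.3082  0.0003  0.9513 -0.005 ]
 [ 0.      0.      0.      1.    ]]
```

```bash
python3 -m jog '{"linear":[[23,38,4],[23,38,4],[23,38,4],[23,38,4],[23,38,4],[23,38,4],[23,38,4],[23,38,4],[23,38,4],[23,38,4],[23,38,4],[0,38,4]],"turn":[1,1,1,1,1,1,1,1,1,1,1,1]}' 1
python3 -m jog '{"linear":[[0,0,0],[0,0,0],[0,0,0]],"turn":[1,0,0]}'
python3 - <<'E'
from h import *
print(sense()['tcp_pos'],sense()['force'])
c=get_calibration("wrist");im=snapshot("wrist");cv2.imwrite("pics/raw_w1.png",im[:,:,::-1]);np.save("w1.npy",c,allow_pickle=True)
cv2.imwrite("pics/w1.png",cv2.resize(im[:,:,::-1],(800,600),interpolation=cv2.INTER_CUBIC))
E
```

```text
t: 1.6
tcp_pos: [0.453, -0.1353, 0.4527]
tool_rot: [0.773, 0.635, 0.0, 0.0]
force: [1.1, 0.6, 0.6]
finger_gap: 0.995
gripper_force: 0.0
t: 1.98
tcp_pos: [0.4518, -0.1368, 0.4525]
tool_rot: [0.746, 0.666, -0.0, -0.0]
force: [0.4, -0.4, -0.1]
finger_gap: 1.002
gripper_force: 0.0
[ 0.4518342  -0.13678272  0.4525344 ] [ 0.38839099 -0.37059098 -0.1390266 ]
```

View pics/w1.png

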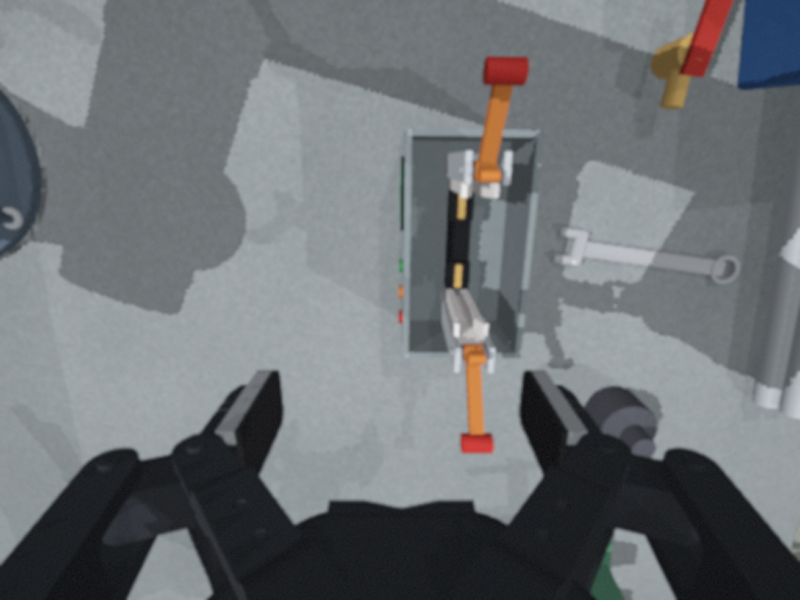

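The wrist view shows the cage rim from about (407,130) to (519,356), with the knobs at (506,71) and (477,443). The connector is at (458,240). I'll enlarge it to read corners precisely.

Run:
```python
import cv2
im=cv2.imread("pics/raw_w1.png")[30:295,250:360]
# rotate 90cw: out_x = (295-row-1), out_y = col-250
im=cv2.rotate(im,cv2.ROTATE_90_CLOCKWISE)
cv2.imwrite("pics/w1c.png",cv2.resize(im,None,fx=3,fy=3,interpolation=cv2.INTER_CUBIC))
```

```text
(no output)
```

View pics/w1c.png

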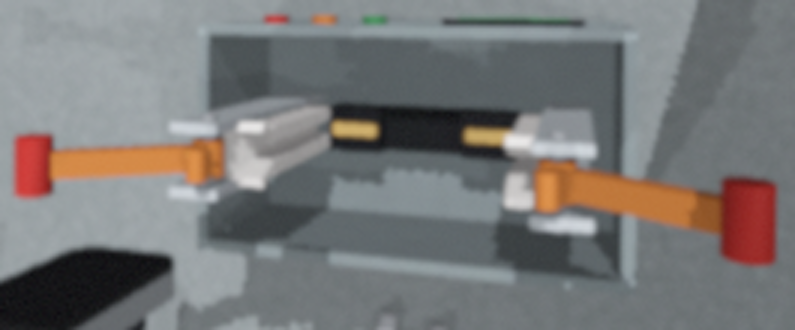

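```bash
cat > fit.py <<'E'
from h import *
from scipy.optimize import least_squares
np.set_printoptions(precision=4,suppress=True)
c=np.load("w1.npy",allow_pickle=True).item()
O=np.array([[634,36],[202,33],[200,247],[630,283],[749,221],[33,165]],float)
uv=np.c_[250+(O[:,1]+.5)/3-.5, 294-((O[:,0]+.5)/3-.5)]
tt=get_calibration("top"); ut=np.array([[428,336],[577,350]])*.64-.18
def pts(p):
    x,y,a,l,r=p
    L=[[-.055,.095,.09],[-.055,-.095,.09],[.055,-.095,.09],[.055,.095,.09],
       [0,.066+.065*np.sin(1.05-l),.138+.065*np.cos(1.05-l)],[0,-.066-.065*np.sin(1.05-r),.138+.065*np.cos(1.05-r)]]
    return np.array(L)@R.from_euler('z',a).as_matrix().T+[x,y,0]
f=lambda p:np.r_[(proj(c,pts(p))-uv).ravel(),.5*(proj(tt,pts(p)[4:])-ut).ravel()]
s=least_squares(f,[.508,-.13,-.1,.1,.1]);print(s.x,np.degrees(s.x[2]));print(f(s.x).reshape(-1,2))
print("knobs",pts(s.x)[4:])
E
python3 fit.py
```

```text
[ 0.5066 -0.1385 -0.1183  0.0859  0.0641] -6.775263380234182
[[-4.6378 -0.6203]
 [-4.4124  1.7375]
 [ 3.0857  1.3321]
 [ 6.3383 -1.0887]
 [-0.704   0.2033]
 [ 0.3833 -0.2294]
 [ 0.1393 -0.2084]
 [ 0.7671 -0.1258]]
knobs [[ 0.5207 -0.0199  0.1751]
 [ 0.4925 -0.2578  0.1739]]
```

```bash
python3 -m jog '{"linear":[[9,38,0],[9,38,0],[9,38,0],[9,38,0],[9,38,0],[9,38,0],[9,38,0],[9,38,0],[0,0,0],[0,0,0],[0,0,0]],"turn":[-0.5,-0.5,-0.5,-0.5,-0.5,0,0,0,0,0,0]}'
python3 - <<'E'
from h import *
print(sense()['tcp_pos'],sense()['force'])
c=get_calibration("wrist");im=snapshot("wrist");cv2.imwrite("pics/raw_w2.png",im[:,:,::-1]);np.save("w2.npy",c,allow_pickle=True)
# crop around the grips
for p in ([.542,.221,.138],[.457,.251,.138]): print(proj(c,p))
cv2.imwrite("pics/w2.png",cv2.resize(im[40:310,80:440,::-1],None,fx=2.2,fy=2.2,interpolation=cv2.INTER_CUBIC))
E
```

```text
t: 3.4
tcp_pos: [0.5238, 0.1664, 0.4526]
tool_rot: [0.814, 0.58, -0.0, -0.0]
force: [0.4, 0.7, 0.2]
finger_gap: 1.005
gripper_force: 0.0
[0.52381994 0.16636939 0.45262487] [0.35103033 0.66816994 0.20419902]
[[256.08066113 121.80503989]]
[[170.19247282 121.3194148 ]]
```

View pics/w2.png

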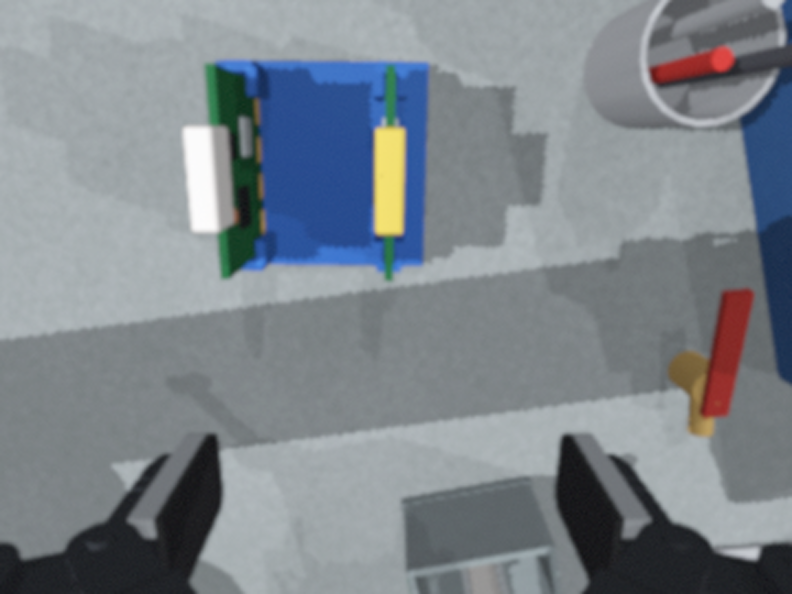

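The yellow grip's top face spans (375,127) to (405,233), almost square to the tool. The spare is clear to the left, at (208,180).

Run:
```python
from h import *
np.set_printoptions(precision=4,suppress=True)
c=np.load("w2.npy",allow_pickle=True).item()
r=lambda a:(np.array(a)+.5)/2.2-.5+[80,40]
P=back(c,r([[375,127],[405,127],[373,233],[405,233],[208,180],[391,66],[389,278]]),[.138]*5+[.11]*2);print(P)
print("centre",P[:4].mean(0),"shoulder mid",P[5:].mean(0))
for a,b in((2,0),(3,1),(6,5)): d=P[b]-P[a];print(np.hypot(*d[:2]),np.degrees(np.arctan2(d[1],d[0]))-90)
d=P[:4].mean(0)-P[4];print("spare dir",np.degrees(np.arctan2(d[1],d[0])),np.hypot(*d[:2]))
s=sense();M=R.from_quat(s['tool_rot']).as_matrix();print("tool y",np.degrees(np.arctan2(M[1,1],M[0,1])),"dxyz",1e3*(P[:4].mean(0)-s['tcp_pos']))
```

```text
[[0.5442 0.2459 0.138 ]
 [0.5574 0.2414 0.138 ]
 [0.5269 0.1998 0.138 ]
 [0.5417 0.1947 0.138 ]
 [0.461  0.2494 0.138 ]
 [0.5608 0.2711 0.11  ]
 [0.5248 0.1696 0.11  ]]
centre [0.5426 0.2204 0.138 ] shoulder mid [0.5428 0.2204 0.11  ]
0.049262115047762116 -20.53244199761538
0.049245564742014684 -18.52345195943282
0.10765338078850113 -19.515729447450312
spare dir -19.53344024726879 0.08657499639434228
tool y -19.05410132414235 dxyz [  18.7206   54.0575 -314.6854]
```

```bash
python3 -m jog '{"linear":[[9.5,27,0],[9.4,27,0],[0,0,-30],[0,0,-30],[0,0,-30],[0,0,-30],[0,0,-20],[0,0,-15],[0,0,-13.5],[0,0,0],[0,0,0]],"turn":[-0.1,0,0,0,0,0,0,0,0,0,0]}' 0.6 50
python3 -m jog '{"linear":[[0,0,0],[0,0,0],[0,0,0],[0,0,0],[0,0,0],[0,0,0]],"turn":[0,0,0,0,0,0]}' 0 50
python3 - <<'E'
from h import *
s=sense();print(s['tcp_pos'],s['force'],s['ft_torque'],s['finger_gap']*85,s['gripper_force'])
E
```

```text
t: 4.82
tcp_pos: [0.5431, 0.2215, 0.2847]
tool_rot: [0.816, 0.577, 0.001, 0.0]
force: [0.8, -0.5, 0.3]
finger_gap: 0.597
gripper_force: 0.0
t: 5.58
tcp_pos: [0.5431, 0.2216, 0.2849]
tool_rot: [0.816, 0.578, 0.001, 0.0]
force: [-0.1, 0.5, 6.3]
finger_gap: 0.153
gripper_force: 49.7
[0.54306173 0.22163636 0.28491078] [-0.12124879  0.51134145  6.31101872] [0.06825508 0.07587937 0.03209123] 13.034327349638351 49.68387007713318
```

```bash
python3 -m jog '{"linear":[[0,0,5],[0,0,10],[0,0,20],[0,0,25],[0,0,25],[0,0,25],[0,0,25],[0,0,25],[0,0,25],[0,0,15],[0,0,0],[0,0,0]],"turn":[0,0,0,0,0,0,0,0,0,0,0,0]}'
python3 -m jog '{"linear":[[-3,-33,0],[-3,-33,0],[-3,-33,0],[-3,-33,0],[-3,-33,0],[-3,-33,0],[-3,-33,0],[-3,-33,0],[-3,-33,0],[-4.6,-32,0],[-4.6,-31,0],[0,0,0]],"turn":[0,0.5,0.5,0.5,0.5,0.5,0,0,0,0,0,0]}'
python3 -m jog '{"linear":[[0,0,0],[0,0,0],[0,0,0]],"turn":[0,0,0]}'
python3 - <<'E'
from h import *
s=sense();print(s['tcp_pos'],s['force'],s['ft_torque'],s['finger_gap']*85,s['gripper_force'])
M=R.from_quat(s['tool_rot']).as_matrix();print("tool y",np.degrees(np.arctan2(M[1,1],M[0,1])));print(M)
c=get_calibration("wrist");im=snapshot("wrist");cv2.imwrite("pics/raw_w3.png",im[:,:,::-1]);np.save("w3.npy",c,allow_pickle=True)
cv2.imwrite("pics/w3.png",cv2.resize(im[:,:,::-1],(800,600),interpolation=cv2.INTER_CUBIC))
E
```

```text
t: 7.08
tcp_pos: [0.5424, 0.2214, 0.4831]
tool_rot: [0.816, 0.578, -0.001, -0.0]
force: [-0.1, 0.3, -1.8]
finger_gap: 0.155
gripper_force: 48.9
t: 8.57
tcp_pos: [0.5063, -0.1404, 0.4829]
tool_rot: [0.75, 0.662, -0.001, -0.001]
force: [0.2, 0.3, -2.0]
finger_gap: 0.152
gripper_force: 48.8
t: 8.95
tcp_pos: [0.5066, -0.1377, 0.4841]
tool_rot: [0.748, 0.663, 0.0, -0.0]
force: [0.5, -0.4, -2.1]
finger_gap: 0.154
gripper_force: 48.8
[ 0.50664711 -0.13768076  0.48412769] [ 0.47249221 -0.37765473 -2.10820622] [-0.04831269 -0.00991803  0.03023427] 13.107365948625985 48.80678594112396
tool y -6.875179271211233
[[ 1.19706804e-01  9.92809268e-01 -1.96812246e-04]
 [ 9.92809266e-01 -1.19706759e-01  2.29137440e-04]
 [ 2.03930018e-04 -2.22826333e-04 -9.99999954e-01]]
```

View pics/w3.png

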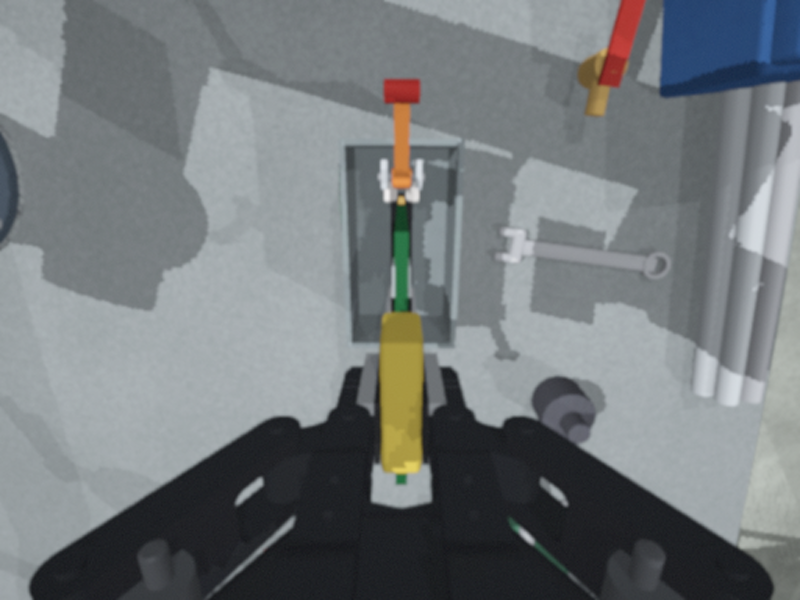

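Run:
```python
from h import *
np.set_printoptions(precision=4,suppress=True)
c=np.load("w3.npy",allow_pickle=True).item()
z=.4841
p=lambda *a:np.array(a)*.64-.18
B=back(c,[p(401,232),p(401,204),p(401,313),p(402,91)],[z-.175,z-.275,z-.147,.1751]);print(B)
u=np.array([-np.sin(-.1183),np.cos(-.1183)])
print("along y from cage est (mm):",1e3*((B[:,:2]-[.5066,-.1385])@u), "expect 55,55,25,~119.8")
v=np.array([u[1],-u[0]]);print("x:",1e3*((B[:,:2]-[.5066,-.1385])@v))
C=[[0,0,.035]]
```

```text
[[ 0.5124 -0.0847  0.3091]
 [ 0.5124 -0.085   0.2091]
 [ 0.5101 -0.1044  0.3371]
 [ 0.5208 -0.0203  0.1751]]
along y from cage est (mm): [ 54.1037  53.8364  34.2847 119.034 ] expect 55,55,25,~119.8
x: [-0.5512 -0.5489 -0.5638  0.1069]
```

```bash
python3 -m jog '{"linear":[[0.4,0.4,-15],[0,0,-20],[0,0,-20],[0,0,-15],[0,0,-5],[0,0,0],[0,0,0]],"turn":[0,0,0,0,0,0,0]}'
python3 -m jog '{"linear":[[0,0,-4],[0,0,-4],[0,0,-2],[0,0,-2],[0,0,0]],"turn":[0,0,0,0,0]}'
python3 - <<'E'
from h import *
s=sense();print(s['tcp_pos'],s['force'],s['ft_torque'])
E
```

```text
t: 9.88
tcp_pos: [0.5073, -0.1382, 0.4099]
tool_rot: [0.749, 0.663, 0.0, 0.001]
force: [-0.3, 0.2, -0.6]
finger_gap: 0.152
gripper_force: 48.8
t: 10.5
tcp_pos: [0.507, -0.1381, 0.397]
tool_rot: [0.749, 0.663, -0.0, -0.0]
force: [-1.3, 0.2, -1.9]
finger_gap: 0.153
gripper_force: 48.8
[ 0.50696375 -0.13809967  0.39703287] [-1.32772752  0.21183097 -1.85797691] [0.00700463 0.04035285 0.01172882]
```

```bash
python3 -m jog '{"linear":[[0,0,-3],[0,0,-3],[0,0,-3],[0,0,-3],[0,0,0]],"turn":[0,0,0,0,0]}'
python3 -m jog '{"linear":[[0,0,-3],[0,0,-3],[0,0,-3],[0,0,-3],[0,0,0]],"turn":[0,0,0,0,0]}'
python3 - <<'E'
from h import *
s=sense();print(s['tcp_pos'],s['force'],s['ft_torque'])
E
```

```text
t: 11.12
tcp_pos: [0.5069, -0.138, 0.3848]
tool_rot: [0.749, 0.663, -0.0, -0.0]
force: [-0.1, 0.0, -2.4]
finger_gap: 0.155
gripper_force: 48.8
t: 11.75
tcp_pos: [0.5069, -0.1381, 0.3729]
tool_rot: [0.749, 0.663, -0.0, -0.0]
force: [0.4, 1.3, -1.8]
finger_gap: 0.153
gripper_force: 48.8
[ 0.50689684 -0.13806618  0.37285527] [ 0.3700308   1.32708456 -1.8101957 ] [ 0.1163756  -0.03321787 -0.07900621]
```

Free in the guides, with the underside about 98 mm up. I'll keep going down and slow near the connector.

```bash
python3 -m jog '{"linear":[[0,0,-5],[0,0,-5],[0,0,-5],[0,0,-5],[0,0,0]],"turn":[0,0,0,0,0]}'
python3 -m jog '{"linear":[[0,0,-5],[0,0,-5],[0,0,-5],[0,0,-5],[0,0,0]],"turn":[0,0,0,0,0]}'
python3 -m jog '{"linear":[[0,0,-2],[0,0,-2],[0,0,-2],[0,0,0]],"turn":[0,0,0,0]}'
python3 - <<'E'
from h import *
s=sense();print(s['tcp_pos'],s['force'],s['ft_torque'])
E
```

```text
t: 12.38
tcp_pos: [0.5068, -0.1381, 0.3526]
tool_rot: [0.749, 0.663, -0.0, -0.001]
force: [0.5, 1.3, -2.6]
finger_gap: 0.151
gripper_force: 48.8
t: 13.0
tcp_pos: [0.5068, -0.1381, 0.3326]
tool_rot: [0.749, 0.663, -0.0, -0.001]
force: [0.0, 1.1, -2.2]
finger_gap: 0.156
gripper_force: 48.8
t: 13.5
tcp_pos: [0.507, -0.1381, 0.3271]
tool_rot: [0.749, 0.663, 0.0, 0.0]
force: [-0.2, 1.2, -2.5]
finger_gap: 0.15
gripper_force: 48.8
[ 0.50702143 -0.13807514  0.32707724] [-0.19602154  1.19670899 -2.53367295] [ 0.37167561 -0.11417647  0.02470494]
```

```bash
python3 -m jog '{"linear":[[0,0,-2],[0,0,-2],[0,0,0]],"turn":[0,0,0]}' | grep -E "pos|force:"
python3 -m jog '{"linear":[[0,0,-1],[0,0,-1],[0,0,0]],"turn":[0,0,0]}'| grep -E "pos|force:"
python3 -m jog '{"linear":[[0,0,-0.8],[0,0,0]],"turn":[0,0]}'| grep -E "pos|force:"
```

```text
tcp_pos: [0.507, -0.1381, 0.323]
force: [0.8, 1.1, -1.7]
gripper_force: 48.9
tcp_pos: [0.507, -0.1381, 0.3211]
force: [0.2, 2.3, -0.6]
gripper_force: 49.0
tcp_pos: [0.507, -0.1381, 0.3204]
force: [0.6, 2.0, -0.5]
gripper_force: 49.1
```

```bash
python3 -m jog '{"linear":[[0,0,-0.8],[0,0,0]],"turn":[0,0]}'| grep -E "pos|force:"
```

```text
tcp_pos: [0.507, -0.1381, 0.3196]
force: [0.1, 3.7, 0.1]
gripper_force: 49.1
```

```bash
python3 -m jog '{"linear":[[0,0.6,0],[0,0,0]],"turn":[0,0]}'| grep -E "pos|force:"; python3 -m jog '{"linear":[[0,0,-0.6],[0,0,0]],"turn":[0,0]}'| grep -E "pos|force:"; python3 -c "
from h import *
s=sense();print(s['force'],s['ft_torque'])"
```

```text
tcp_pos: [0.507, -0.1378, 0.3195]
force: [-1.1, 0.6, -2.3]
gripper_force: 48.9
tcp_pos: [0.507, -0.1377, 0.3189]
force: [-0.3, -0.6, -1.5]
gripper_force: 48.9
[-0.34406276 -0.64971352 -1.45897151] [0.02772971 0.02977597 0.02745777]
```

```bash
for i in 1; do python3 -m jog '{"linear":[[0,0,-0.7],[0,0,0]],"turn":[0,0]}'| grep -E "pos|force:"; done; python3 -m jog '{"linear":[[0,0,-0.7],[0,0,0]],"turn":[0,0]}'| grep -E "pos|force:"
```

```text
tcp_pos: [0.507, -0.1376, 0.3182]
force: [-0.9, 0.1, -1.4]
gripper_force: 48.9
tcp_pos: [0.507, -0.1375, 0.3175]
force: [-1.4, 0.0, -1.3]
gripper_force: 48.9
```

```bash
python3 -m jog '{"linear":[[0,0,-0.7],[0,0,0]],"turn":[0,0]}'| grep -E "pos|force:"
```

```text
tcp_pos: [0.507, -0.1375, 0.3169]
force: [0.2, -0.5, -1.8]
gripper_force: 48.9
```

```bash
python3 -m jog '{"linear":[[0,0,-0.7],[0,0,0]],"turn":[0,0]}'| grep -E "pos|force:"
```

```text
tcp_pos: [0.507, -0.1375, 0.3164]
force: [-1.1, -0.6, 1.0]
gripper_force: 49.1
```

```bash
python3 -m jog '{"linear":[[0,0,-0.7],[0,0,0]],"turn":[0,0]}'| grep -E "pos|force:"
```

```text
tcp_pos: [0.5071, -0.1376, 0.3164]
force: [-1.6, 0.4, 6.1]
gripper_force: 49.9
```

```bash
python3 -m jog '{"linear":[[0,0,-0.5],[0,0,0]],"turn":[0,0]}'| grep -E "pos|force:"
```

```text
tcp_pos: [0.5071, -0.1375, 0.3164]
force: [-2.1, 0.6, 9.2]
gripper_force: 50.4
```

Contact is at TCP z 0.3164 with about 11 N of press. I'll hold briefly, relieve, release and rise.

```bash
python3 -m jog '{"linear":[[0,0,0],[0,0,0],[0,0,0.7],[0,0,0.7],[0,0,0]],"turn":[0,0,0,0,0]}'| grep -E "pos|force:"
python3 -m jog '{"linear":[[0,0,0],[0,0,0],[0,0,0],[0,0,0]],"turn":[0,0,0,0]}' 0.5 | grep -E "pos|force:|gap"
python3 -m jog '{"linear":[[0,0,5],[0,0,10],[0,0,20],[0,0,30],[0,0,30],[0,0,20],[0,0,10],[0,0,0],[0,0,0]],"turn":[0,0,0,0,0,0,0,0,0]}' | grep -E "^t:|pos|force:|gap"
python3 - <<'E'
from h import *
c=get_calibration("wrist");im=snapshot("wrist");np.save("w4.npy",c,allow_pickle=True)
im2=snapshot("scene")[120:250,110:250]
a=cv2.resize(im[:,:,::-1],(400,300));b=cv2.resize(im2[:,:,::-1],(560,520),interpolation=cv2.INTER_CUBIC)[:, :400]
o=np.zeros((520,800,3),np.uint8);o[:300,:400]=a;o[:,400:]=b;cv2.imwrite("pics/w4.png",o)
E
```

```text
tcp_pos: [0.507, -0.1376, 0.3164]
force: [0.7, 0.8, 1.2]
gripper_force: 49.4
tcp_pos: [0.507, -0.1375, 0.3163]
force: [0.1, 0.9, -0.0]
finger_gap: 0.505
gripper_force: 0.0
t: 19.0
tcp_pos: [0.5067, -0.1374, 0.4406]
force: [-0.0, -0.4, 0.1]
finger_gap: 0.504
gripper_force: 0.0
```

View pics/w4.png

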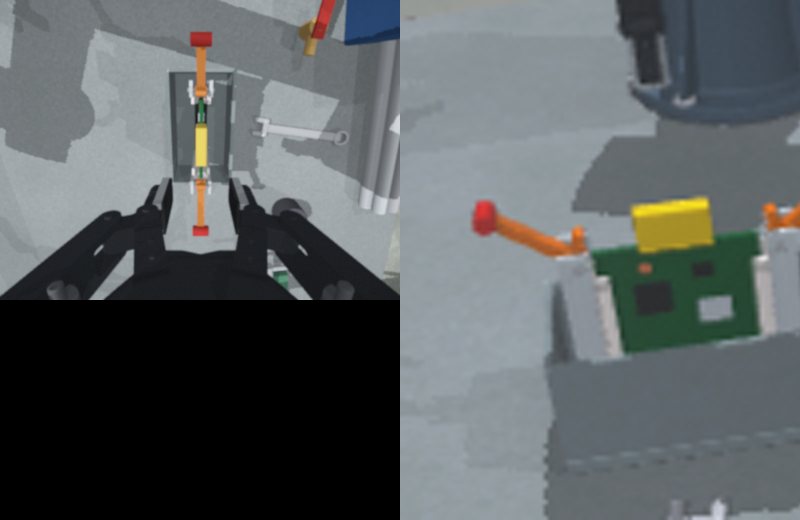

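The board stands in its guides, resting on the connector, with the levers still open. Next I close the fingers, go outside the left knob and push it in along its arc, alternating the levers.

```bash
cat > arc.py <<'E'
from h import *
import sys
# waypoints of TCP for pushing; side +1 left, -1 right; gap g between knob surface and finger face
def tcp(side,a,g=0.,dz=-.006,half=.011,x=.5066,y=-.1385,yaw=-.1183):
    ky=.066+.065*np.sin(1.05-a)+.007+half+g; kz=.138+.065*np.cos(1.05-a)+dz+.173
    return np.array([x-np.sin(yaw)*side*ky, y+np.cos(yaw)*side*ky, kz])
if __name__=="__main__":
    np.set_printoptions(precision=1,suppress=True)
    side=int(sys.argv[1]);p=tcp(side,float(sys.argv[2]),.006)
    for a in sys.argv[2:]:
        q=tcp(side,float(a));print(a,q*1e3,"d",(q-p)*1e3);p=q
E
python3 arc.py 1 .086 .25 .4 .55 .7 .85 1.0 1.1 1.2
python3 arc.py -1 .064 .25 .4 .55 .7 .85 1.0 1.1 1.2 1.3
python3 -m jog '{"linear":[[4,36,0],[5,36,0],[4,36,0],[4,35,0],[0,0,-30],[0,0,-30],[0,0,-20],[0,0,-12],[0,0,-6],[0,0,0]],"turn":[0,0,0,0,0,0,0,0,0,0]}' 0 20 | grep -E "pos|force:|gap"
```

```text
.086 [522.8  -2.1 342.1] d [-0.7 -6.   0. ]
.25 [522.   -8.8 350.3] d [-0.8 -6.7  8.2]
.4 [521.2 -16.  356.7] d [-0.9 -7.2  6.5]
.55 [520.2 -24.1 362. ] d [-1.  -8.1  5.3]
.7 [519.1 -33.  366.1] d [-1.  -8.8  4. ]
.85 [518.  -42.3 368.7] d [-1.1 -9.3  2.6]
1.0 [516.9 -51.9 369.9] d [-1.1 -9.6  1.2]
1.1 [516.1 -58.3 369.9] d [-0.8 -6.5  0. ]
1.2 [515.4 -64.7 369.3] d [-0.8 -6.4 -0.6]
.064 [ 490.3 -275.7  340.9] d [0.7 6.  0. ]
.25 [ 491.2 -268.2  350.3] d [0.9 7.5 9.4]
.4 [ 492.  -261.   356.7] d [0.9 7.2 6.5]
.55 [ 493.  -252.9  362. ] d [1.  8.1 5.3]
.7 [ 494.1 -244.   366.1] d [1.  8.8 4. ]
.85 [ 495.2 -234.7  368.7] d [1.1 9.3 2.6]
1.0 [ 496.3 -225.1  369.9] d [1.1 9.6 1.2]
1.1 [ 497.1 -218.7  369.9] d [0.8 6.5 0. ]
1.2 [ 497.8 -212.3  369.3] d [ 0.8  6.4 -0.6]
1.3 [ 498.6 -205.9  368. ] d [ 0.8  6.3 -1.3]
tcp_pos: [0.5241, 0.0054, 0.3433]
force: [-0.6, -0.5, 0.3]
finger_gap: 0.002
gripper_force: 0.0
```

```bash
python3 -m jog '{"linear":[[-0.6,-4,0],[-0.6,-4,0],[-0.4,-3.4,4],[-0.4,-3.4,4],[-0.5,-3.6,3.3],[-0.5,-3.6,3.2],[-0.5,-4,2.7],[-0.5,-4,2.6],[-0.5,-4.4,2],[-0.5,-4.4,2],[0,0,0]],"turn":[0,0,0,0,0,0,0,0,0,0,0]}' | grep -E "pos|force:|^t"
```

```text
t: 21.72
tcp_pos: [0.5191, -0.0337, 0.3677]
tool_rot: [0.749, 0.663, 0.0, 0.001]
force: [0.4, 1.1, 1.9]
gripper_force: 1.1
```

```bash
python3 -m jog '{"linear":[[-0.5,-4.7,1.3],[-0.6,-4.6,1.3],[-0.5,-4.8,0.6],[-0.6,-4.8,0.6],[0,0,0]],"turn":[0,0,0,0,0]}' | grep -E "pos|force:|^t"
python3 -m jog '{"linear":[[-0.4,-3.2,0],[-0.4,-3.2,0],[0,0,0]],"turn":[0,0,0]}' | grep -E "pos|force:|^t"
python3 - <<'E'
from h import *
im=snapshot("scene")[110:250,110:250]
cv2.imwrite("pics/w5.png",cv2.resize(im[:,:,::-1],(560,560),interpolation=cv2.INTER_CUBIC))
E
```

```text
t: 22.35
tcp_pos: [0.5166, -0.0529, 0.3707]
tool_rot: [0.749, 0.663, -0.001, 0.0]
force: [-1.4, 0.4, 0.4]
gripper_force: 0.0
t: 22.72
tcp_pos: [0.5159, -0.0579, 0.3711]
tool_rot: [0.749, 0.663, 0.001, -0.001]
force: [1.0, 6.6, 2.0]
gripper_force: 2.9
```

View pics/w5.png

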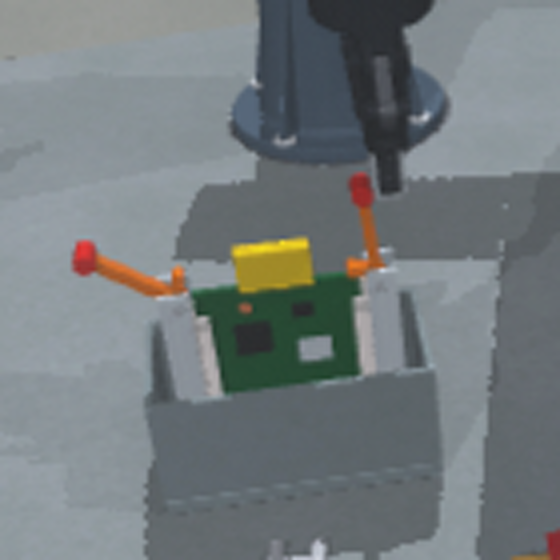

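The left lever is nearly upright, with the finger tip behind its knob at (362,190), and its nose is just starting to drive. One more small step, then over to the right lever.

```bash
python3 -m jog '{"linear":[[-0.4,-3.2,0],[0,0,0],[1,10,0],[0,0,25],[0,0,30],[-2.5,-22,0],[-5,-44,0],[-5,-44,0],[-5,-44,0],[-5,-44,0],[-5,-42,0]],"turn":[0,0,0,0,0,0,0,0,0,0,0]}' | grep -E "pos|force:|^t"
python3 -m jog '{"linear":[[0,0,0],[0,0,0]],"turn":[0,0]}' | grep -E "pos|force:|^t"
```

```text
t: 24.15
tcp_pos: [0.4886, -0.2935, 0.4257]
tool_rot: [0.749, 0.663, -0.001, 0.0]
force: [0.8, 0.5, -0.3]
gripper_force: 0.0
t: 24.4
tcp_pos: [0.4888, -0.2916, 0.4255]
tool_rot: [0.749, 0.663, -0.0, -0.001]
force: [-0.3, -0.4, 0.5]
gripper_force: 0.0
```

```bash
python3 -m jog '{"linear":[[0.4,2,-30],[0.4,2,-30],[0,0,-16],[0,0,-7],[0.4,4,0],[0.4,4,0],[0.3,3,0],[0,0,0]],"turn":[0,0,0,0,0,0,0,0]}' | grep -E "pos|force:|^t"
python3 -m jog '{"linear":[[0.5,3.8,4.6],[0.5,3.7,4.5],[0.5,3.6,3.3],[0.5,3.6,3.2],[0.5,4,2.7],[0.5,4,2.6],[0.5,4.4,2],[0.5,4.4,2],[0.5,4.7,1.3],[0.6,4.6,1.3],[0,0,0]],"turn":[0,0,0,0,0,0,0,0,0,0,0]}' | grep -E "pos|force:|^t"
python3 -m jog '{"linear":[[0.5,4.8,0.6],[0.6,4.8,0.6],[0.4,3.2,0],[0.4,3.2,0],[0,0,0]],"turn":[0,0,0,0,0]}' | grep -E "pos|force:|^t"
```

```text
t: 25.4
tcp_pos: [0.491, -0.2765, 0.3435]
tool_rot: [0.749, 0.663, 0.0, 0.0]
force: [-0.6, -0.2, -0.2]
gripper_force: 0.0
t: 26.78
tcp_pos: [0.4961, -0.2356, 0.3706]
tool_rot: [0.748, 0.663, 0.0, 0.0]
force: [0.2, -0.2, -0.4]
gripper_force: 0.0
t: 27.4
tcp_pos: [0.498, -0.2197, 0.3717]
tool_rot: [0.749, 0.663, -0.0, -0.0]
force: [-0.6, -0.5, 1.0]
gripper_force: 0.0
```

```bash
python3 -m jog '{"linear":[[0.4,3.2,-0.3],[0,0,0]],"turn":[0,0]}' | grep -E "pos|force:|^t"
python3 -m jog '{"linear":[[0.4,3.2,-0.3],[0,0,0]],"turn":[0,0]}' | grep -E "pos|force:|^t"
python3 -m jog '{"linear":[[0.4,3.2,-0.6],[0,0,0]],"turn":[0,0]}' | grep -E "pos|force:|^t"
```

```text
t: 27.65
tcp_pos: [0.4984, -0.2166, 0.3714]
tool_rot: [0.749, 0.663, -0.0, -0.0]
force: [-0.0, -0.2, -0.7]
gripper_force: 0.0
t: 27.9
tcp_pos: [0.4988, -0.2134, 0.3711]
tool_rot: [0.749, 0.663, -0.0, -0.0]
force: [-0.4, 0.2, 0.2]
gripper_force: 0.0
t: 28.15
tcp_pos: [0.4992, -0.2101, 0.3705]
tool_rot: [0.749, 0.663, -0.0, -0.0]
force: [0.2, 1.0, 0.3]
gripper_force: 0.0
```

Run:
```python
from h import *
im=snapshot("scene")[110:250,110:250]
cv2.imwrite("pics/w6.png",cv2.resize(im[:,:,::-1],(560,560),interpolation=cv2.INTER_CUBIC))
```

```text
(no output)
```

View pics/w6.png

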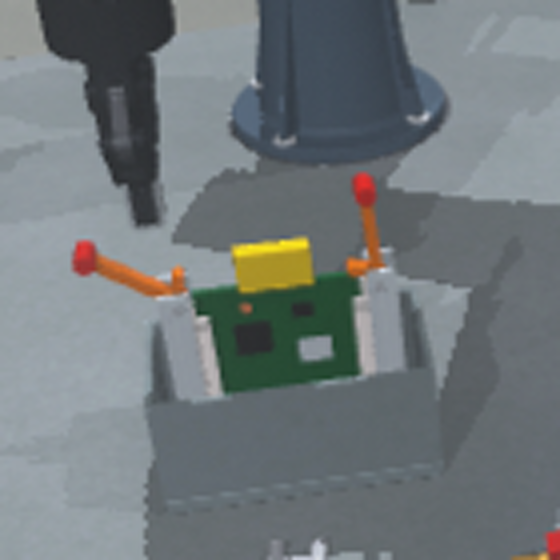

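The right lever at (85,258) is still open. The tip slid over its knob because it was too high, so I'll back out and push with the tip lower.

```bash
sed -i 's/dz=-.006,half=.011/dz=-.013,half=.008/' arc.py; python3 arc.py -1 .064 .25 .4 .55 .7 .85 1.0 1.1 1.2
python3 -m jog '{"linear":[[0,0,10],[-2.2,-19,0],[-2.2,-19,0],[-2.2,-19,0],[-2.2,-19,0],[0,0,-24],[0,0,-24],[0,0,0]],"turn":[0,0,0,0,0,0,0,0]}' | grep -E "pos|force:|^t"
python3 -m jog '{"linear":[[0.5,4,0],[0.5,4,0],[0.4,3,0],[0,0,0]],"turn":[0,0,0,0]}' | grep -E "pos|force:|^t"
```

```text
.064 [ 490.6 -272.8  333.9] d [0.7 6.  0. ]
.25 [ 491.5 -265.2  343.3] d [0.9 7.5 9.4]
.4 [ 492.4 -258.   349.7] d [0.9 7.2 6.5]
.55 [ 493.4 -249.9  355. ] d [1.  8.1 5.3]
.7 [ 494.4 -241.1  359.1] d [1.  8.8 4. ]
.85 [ 495.5 -231.8  361.7] d [1.1 9.3 2.6]
1.0 [ 496.7 -222.2  362.9] d [1.1 9.6 1.2]
1.1 [ 497.4 -215.7  362.9] d [0.8 6.5 0. ]
1.2 [ 498.2 -209.3  362.3] d [ 0.8  6.4 -0.6]
t: 29.2
tcp_pos: [0.4896, -0.2869, 0.3307]
tool_rot: [0.749, 0.663, -0.0, -0.002]
force: [0.1, 0.4, -0.3]
gripper_force: 0.0
t: 29.7
tcp_pos: [0.4919, -0.2749, 0.333]
tool_rot: [0.748, 0.663, 0.0, 0.0]
force: [1.1, -0.4, -0.4]
gripper_force: 0.0
```

Now move in level until contact shows.

```bash
python3 -m jog '{"linear":[[0.2,2.5,0],[0.2,2.5,0],[0,0,0]],"turn":[0,0,0]}' | grep -E "pos|force:|^t"
python3 -m jog '{"linear":[[0.2,2.5,0],[0.2,2.5,0.5],[0,0,0]],"turn":[0,0,0]}' | grep -E "pos|force:|^t"
```

```text
t: 30.08
tcp_pos: [0.4922, -0.2709, 0.3328]
tool_rot: [0.749, 0.663, -0.0, 0.001]
force: [-1.5, -3.6, 1.8]
gripper_force: 1.5
t: 30.45
tcp_pos: [0.4926, -0.2683, 0.3347]
tool_rot: [0.748, 0.664, -0.002, 0.004]
force: [-4.8, -9.8, 6.0]
gripper_force: 5.4
```

```bash
python3 -m jog '{"linear":[[0,0.5,4],[0.1,1,4],[0.4,3.6,3.3],[0.5,3.6,3.2],[0.5,4,2.7],[0.5,4,2.6],[0,0,0]],"turn":[0,0,0,0,0,0,0]}' | grep -E "pos|force:|^t"
python3 -m jog '{"linear":[[0.5,4.4,2],[0.5,4.4,2],[0.5,4.6,1.3],[0.6,4.6,1.3],[0,0,0]],"turn":[0,0,0,0,0]}' | grep -E "pos|force:|^t"
```

```text
t: 31.32
tcp_pos: [0.4949, -0.2487, 0.3537]
tool_rot: [0.748, 0.663, 0.0, 0.001]
force: [-0.9, -3.2, 4.0]
gripper_force: 2.2
t: 31.95
tcp_pos: [0.4964, -0.2296, 0.359]
tool_rot: [0.749, 0.663, 0.0, -0.001]
force: [-0.5, -0.0, 0.1]
gripper_force: 0.3
```

```bash
python3 -m jog '{"linear":[[0.5,4.8,2],[0.6,4.8,2],[0.3,2,1],[0,0,0]],"turn":[0,0,0,0]}' | grep -E "pos|force:|^t"
python3 -m jog '{"linear":[[0.4,3,0.5],[0,0,0]],"turn":[0,0]}' | grep -E "pos|force:|^t"
```

```text
t: 32.45
tcp_pos: [0.4979, -0.2187, 0.3643]
tool_rot: [0.749, 0.663, 0.0, -0.001]
force: [-0.6, -1.4, -0.0]
gripper_force: 0.2
t: 32.7
tcp_pos: [0.4983, -0.2163, 0.3647]
tool_rot: [0.749, 0.663, -0.001, -0.0]
force: [-2.1, -3.6, -3.5]
gripper_force: 2.2
```

```bash
python3 -m jog '{"linear":[[0.4,3,0.5],[0,0,0]],"turn":[0,0]}' | grep -E "pos|force:|^t"
```

```text
t: 32.95
tcp_pos: [0.4986, -0.214, 0.3649]
tool_rot: [0.748, 0.663, -0.001, 0.0]
force: [-1.7, -6.4, -5.9]
gripper_force: 3.4
```

```bash
python3 -m jog '{"linear":[[0.4,3,0],[0,0,0]],"turn":[0,0]}' | grep -E "pos|force:|^t"
```

```text
t: 33.2
tcp_pos: [0.4989, -0.2116, 0.365]
tool_rot: [0.748, 0.663, -0.002, 0.001]
force: [-3.0, -9.2, -6.0]
gripper_force: 4.7
```

```bash
python3 -m jog '{"linear":[[0.4,3,0],[0,0,0]],"turn":[0,0]}' | grep -E "pos|force:|^t"
```

```text
t: 33.45
tcp_pos: [0.4993, -0.209, 0.3649]
tool_rot: [0.748, 0.663, -0.002, 0.001]
force: [-2.9, -10.1, -6.4]
gripper_force: 5.4
```

```bash
python3 -m jog '{"linear":[[0.4,3,0],[0,0,0]],"turn":[0,0]}' | grep -E "pos|force:|^t"
```

```text
t: 33.7
tcp_pos: [0.4997, -0.2062, 0.3648]
tool_rot: [0.748, 0.663, -0.002, 0.001]
force: [-3.5, -10.7, -6.4]
gripper_force: 5.7
```

```bash
python3 -m jog '{"linear":[[-1,-10,0],[0,0,25],[0,0,25],[4.8,42,0],[4.8,42,0],[4.8,42,0],[4.8,42,0],[0,0,-24],[0,0,-24],[0,0,0]],"turn":[0,0,0,0,0,0,0,0,0,0]}' | grep -E "pos|force:|^t"
python3 -m jog '{"linear":[[-0.4,-4,0],[-0.4,-4,0],[0,0,0]],"turn":[0,0,0]}' | grep -E "pos|force:|^t"
```

```text
t: 34.95
tcp_pos: [0.5178, -0.0453, 0.3663]
tool_rot: [0.749, 0.663, -0.0, -0.002]
force: [-0.2, -0.4, -0.0]
gripper_force: 0.0
t: 35.33
tcp_pos: [0.5177, -0.0547, 0.3682]
tool_rot: [0.749, 0.663, 0.0, 0.001]
force: [-0.3, 0.3, -0.2]
gripper_force: 0.0
```

```bash
python3 -m jog '{"linear":[[-0.4,-3,-0.5],[-0.4,-3,-0.5],[-0.2,-2,0],[0,0,0]],"turn":[0,0,0,0]}' | grep -E "pos|force:|^t"
python3 -m jog '{"linear":[[-0.4,-3,0],[0,0,0]],"turn":[0,0]}' | grep -E "pos|force:|^t"
```

```text
t: 35.83
tcp_pos: [0.5165, -0.062, 0.3666]
tool_rot: [0.749, 0.663, 0.0, -0.0]
force: [0.3, 2.5, 2.3]
gripper_force: 1.5
t: 36.08
tcp_pos: [0.5162, -0.0645, 0.3665]
tool_rot: [0.749, 0.663, 0.001, -0.001]
force: [0.8, 5.0, 3.1]
gripper_force: 2.9
```

```bash
python3 -m jog '{"linear":[[-0.4,-3,0],[0,0,0]],"turn":[0,0]}' | grep -E "pos|force:|^t"
```

```text
t: 36.33
tcp_pos: [0.5158, -0.0669, 0.3664]
tool_rot: [0.749, 0.663, 0.002, -0.001]
force: [1.5, 8.2, 3.0]
gripper_force: 4.2
```

```bash
python3 -m jog '{"linear":[[-0.4,-3,-0.5],[0,0,0]],"turn":[0,0]}' | grep -E "pos|force:|^t"
```

```text
t: 36.58
tcp_pos: [0.5155, -0.0696, 0.3661]
tool_rot: [0.749, 0.662, 0.002, -0.001]
force: [2.0, 9.8, 3.5]
gripper_force: 5.0
```

```bash
python3 -m jog '{"linear":[[-0.4,-3,-0.5],[-0.4,-3,-0.5],[0,0,0]],"turn":[0,0,0]}' | grep -E "pos|force:|^t"
```

```text
t: 36.95
tcp_pos: [0.5147, -0.0754, 0.3651]
tool_rot: [0.749, 0.662, 0.002, -0.001]
force: [2.9, 10.4, 2.9]
gripper_force: 5.2
```

```bash
python3 -m jog '{"linear":[[-0.4,-3,-0.5],[0,0,0]],"turn":[0,0]}' | grep -E "pos|force:|^t"
```

```text
t: 37.2
tcp_pos: [0.5143, -0.0783, 0.3643]
tool_rot: [0.749, 0.662, 0.002, -0.002]
force: [3.2, 11.4, 1.7]
gripper_force: 5.4
```

```bash
python3 -m jog '{"linear":[[1,10,0],[0,0,25],[0,0,25],[-4.6,-38,0],[-4.6,-38,0],[-4.6,-38,0],[-4.4,-38,0],[0,0,-25],[0,0,-25],[0,0,0]],"turn":[0,0,0,0,0,0,0,0,0,0]}' | grep -E "pos|force:|^t"
python3 -m jog '{"linear":[[0.4,4,0.5],[0.4,4,0.5],[0.4,3,0],[0,0,0]],"turn":[0,0,0,0]}' | grep -E "pos|force:|^t"
```

```text
t: 38.45
tcp_pos: [0.4959, -0.2221, 0.3624]
tool_rot: [0.749, 0.663, -0.001, -0.003]
force: [0.2, 0.5, -0.1]
gripper_force: 0.0
t: 38.95
tcp_pos: [0.4983, -0.2108, 0.366]
tool_rot: [0.748, 0.663, 0.0, 0.001]
force: [-0.8, -0.9, 0.1]
gripper_force: 0.0
```

```bash
python3 -m jog '{"linear":[[0.4,3,0],[0.4,3,-0.5],[0,0,0]],"turn":[0,0,0]}' | grep -E "pos|force:|^t"
```

```text
t: 39.33
tcp_pos: [0.499, -0.205, 0.365]
tool_rot: [0.749, 0.663, 0.0, 0.0]
force: [0.8, -0.6, 0.6]
gripper_force: 0.5
```

```bash
python3 -m jog '{"linear":[[0.4,3,-0.5],[0,0,0]],"turn":[0,0]}' | grep -E "pos|force:|^t"
```

```text
t: 39.58
tcp_pos: [0.4994, -0.202, 0.3644]
tool_rot: [0.749, 0.663, 0.0, 0.0]
force: [0.6, -2.1, 1.7]
gripper_force: 0.7
```

```bash
python3 -m jog '{"linear":[[0.4,3,-0.5],[0,0,0]],"turn":[0,0]}' | grep -E "pos|force:|^t"
```

```text
t: 39.83
tcp_pos: [0.4998, -0.1995, 0.3641]
tool_rot: [0.749, 0.663, -0.0, 0.001]
force: [-0.2, -3.9, 0.8]
gripper_force: 2.3
```

```bash
python3 -m jog '{"linear":[[0.4,3,-1],[0,0,0]],"turn":[0,0]}' | grep -E "pos|force:|^t"
```

```text
t: 40.08
tcp_pos: [0.5001, -0.1969, 0.3635]
tool_rot: [0.748, 0.663, -0.001, 0.001]
force: [-1.8, -5.9, 4.1]
gripper_force: 3.1
```

```bash
python3 -m jog '{"linear":[[0.3,2.5,-0.8],[0,0,0]],"turn":[0,0]}' | grep -E "pos|force:|^t"
```

```text
t: 40.33
tcp_pos: [0.5004, -0.1949, 0.3631]
tool_rot: [0.748, 0.663, -0.001, 0.002]
force: [-3.1, -8.1, 5.7]
gripper_force: 4.0
```

```bash
python3 -m jog '{"linear":[[0.3,2,-0.6],[0,0,0]],"turn":[0,0]}' | grep -E "pos|force:|^t"
```

```text
t: 40.58
tcp_pos: [0.5006, -0.1932, 0.3626]
tool_rot: [0.748, 0.663, -0.002, 0.002]
force: [-3.0, -8.6, 5.7]
gripper_force: 4.5
```

```bash
python3 -m jog '{"linear":[[0.2,1.5,-0.3],[0,0,0]],"turn":[0,0]}' | grep -E "pos|force:|^t"
```

```text
t: 40.83
tcp_pos: [0.5008, -0.1921, 0.3623]
tool_rot: [0.748, 0.663, -0.002, 0.002]
force: [-2.9, -10.0, 6.4]
gripper_force: 5.1
```

```bash
python3 -m jog '{"linear":[[0.2,1.5,-0.3],[0,0,0]],"turn":[0,0]}' | grep -E "pos|force:|^t"
```

```text
t: 41.08
tcp_pos: [0.5009, -0.1914, 0.3623]
tool_rot: [0.748, 0.664, -0.003, 0.003]
force: [-7.0, -13.2, 6.3]
gripper_force: 6.7
```

```bash
python3 -m jog '{"linear":[[0.2,1.5,-0.2],[0,0,0]],"turn":[0,0]}' | grep -E "pos|force:|^t"
```

```text
t: 41.32
tcp_pos: [0.5011, -0.1908, 0.3623]
tool_rot: [0.748, 0.664, -0.004, 0.004]
force: [-6.5, -15.8, 7.0]
gripper_force: 8.4
```

```bash
python3 -m jog '{"linear":[[-1,-10,0],[0,0,25],[0,0,25],[4,34,0],[4,34,0],[4,34,0],[4,34,0],[0,0,-24],[0,0,-22],[0,0,0]],"turn":[0,0,0,0,0,0,0,0,0,0]}' | grep -E "pos|force:|^t"
python3 -m jog '{"linear":[[0,0,0]],"turn":[0]}' | grep -E "pos|force:|^t"
```

```text
t: 42.58
tcp_pos: [0.5152, -0.06, 0.3627]
tool_rot: [0.749, 0.663, -0.001, -0.003]
force: [1.1, 0.4, 0.2]
gripper_force: 0.0
t: 42.7
tcp_pos: [0.5163, -0.0609, 0.3649]
tool_rot: [0.749, 0.663, 0.0, -0.0]
force: [-0.6, 0.5, -0.6]
gripper_force: 0.0
```

```bash
python3 -m jog '{"linear":[[-0.4,-4,0],[-0.4,-4,0],[-0.4,-4,-0.5],[-0.4,-3,-0.5],[-0.4,-3,-0.5],[0,0,0]],"turn":[0,0,0,0,0,0]}' | grep -E "pos|force:|^t"
python3 -m jog '{"linear":[[-0.4,-3,-1],[0,0,0]],"turn":[0,0]}' | grep -E "pos|force:|^t"
```

```text
t: 43.45
tcp_pos: [0.5145, -0.0784, 0.3636]
tool_rot: [0.749, 0.663, 0.001, -0.001]
force: [1.4, 4.9, 4.5]
gripper_force: 2.9
t: 43.7
tcp_pos: [0.5141, -0.0806, 0.363]
tool_rot: [0.749, 0.662, 0.002, -0.001]
force: [1.6, 8.7, 7.0]
gripper_force: 4.8
```

```bash
python3 -m jog '{"linear":[[-0.3,-2,-0.6],[0,0,0]],"turn":[0,0]}' | grep -E "pos|force:|^t"
```

```text
t: 43.95
tcp_pos: [0.514, -0.0814, 0.3629]
tool_rot: [0.749, 0.662, 0.004, -0.002]
force: [3.0, 15.0, 8.9]
gripper_force: 7.4
```

```bash
python3 -m jog '{"linear":[[-0.3,-2,-0.6],[0,0,0]],"turn":[0,0]}' | grep -E "pos|force:|^t"
```

```text
t: 44.2
tcp_pos: [0.5138, -0.0822, 0.3629]
tool_rot: [0.75, 0.662, 0.005, -0.003]
force: [3.4, 20.8, 13.7]
gripper_force: 10.1
```

```bash
python3 -m jog '{"linear":[[0,0,2],[0,0,1],[0,0,0]],"turn":[0,0,0]}' | grep -E "pos|force:|^t"
python3 - <<'E'
from h import *
im=snapshot("scene")[110:250,110:250]
cv2.imwrite("pics/w7.png",cv2.resize(im[:,:,::-1],(560,560),interpolation=cv2.INTER_CUBIC))
E
```

```text
t: 44.58
tcp_pos: [0.5138, -0.0821, 0.3633]
tool_rot: [0.75, 0.662, 0.005, -0.004]
force: [6.7, 18.9, -2.8]
gripper_force: 9.6
```

View pics/w7.png

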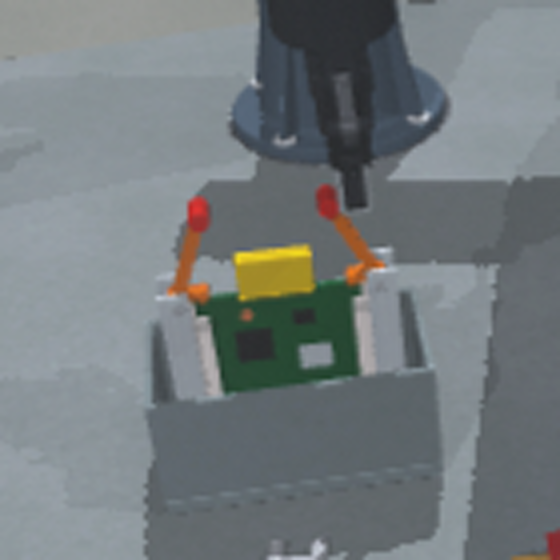

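```bash
cat > ang.py <<'E'
from h import *
from scipy.optimize import least_squares
def ang(l,r,c=None):
    c=get_calibration("scene")
    for side,px in((1,l),(-1,r)):
        uv=(np.array(px)+.5)/4-.5+110
        def f(p):
            k=np.array([0,side*(.066+.065*np.sin(1.05-p[0])),.138+.065*np.cos(1.05-p[0])])
            return (proj(c,R.from_euler('z',-.1183).apply(k)+[.5066,-.1385,0])[0]-uv)
        s=least_squares(f,[1.4]);print(side,s.x,f(s.x))
    
if __name__=="__main__":
    print("from w5-like start"); ang((326,202),(199,214))
E
python3 ang.py
python3 - <<'E'
from ang import *
ang((361,189),(85,258))
E
```

```text
from w5-like start
1 [1.46491562] [-0.05207982 -0.09930281]
-1 [1.44121088] [-0.10824512  0.49954383]
1 [1.09277155] [0.03812037 0.24320616]
-1 [0.15382545] [-0.49838441 -0.33034531]
```

Left lever measures about 1.465 (at its stop). The right measures about 1.44, so I'll give it one more push with the tip slightly higher.

```bash
python3 -m jog '{"linear":[[1,10,0],[0,0,25],[0,0,25],[-4,-33,0],[-4,-33,0],[-4,-33,0],[-4,-33,0],[0,0,-25],[0,0,-23],[0,0,0],[0,0,0]],"turn":[0,0,0,0,0,0,0,0,0,0,0]}' | grep -E "pos|force:|^t"
python3 -m jog '{"linear":[[0.4,3,0],[0.4,3,0],[0.4,3,0],[0.2,2,0],[0,0,0]],"turn":[0,0,0,0,0]}' | grep -E "pos|force:|^t"
```

```text
t: 46.0
tcp_pos: [0.4985, -0.2084, 0.3666]
tool_rot: [0.749, 0.663, -0.0, 0.001]
force: [-0.1, -0.1, 0.3]
gripper_force: 0.0
t: 46.62
tcp_pos: [0.4997, -0.1969, 0.3661]
tool_rot: [0.749, 0.663, 0.0, 0.0]
force: [0.2, 0.4, 0.6]
gripper_force: 0.0
```

```bash
python3 -m jog '{"linear":[[0.3,2.5,0],[0.3,2,0],[0.1,1,0],[0,0,0]],"turn":[0,0,0,0]}' | grep -E "pos|force:|^t"
```

```text
t: 47.12
tcp_pos: [0.5003, -0.1932, 0.3656]
tool_rot: [0.748, 0.663, -0.002, 0.001]
force: [-2.8, -8.0, -4.5]
gripper_force: 3.9
```

```bash
python3 -m jog '{"linear":[[0.2,1.5,0],[0,0,0]],"turn":[0,0]}' | grep -E "pos|force:|^t"
```

```text
t: 47.38
tcp_pos: [0.5005, -0.1922, 0.3654]
tool_rot: [0.748, 0.663, -0.002, 0.002]
force: [-2.1, -8.4, -6.3]
gripper_force: 4.7
```

```bash
python3 -m jog '{"linear":[[0.2,1.5,0],[0,0,0]],"turn":[0,0]}' | grep -E "pos|force:|^t"
```

```text
t: 47.62
tcp_pos: [0.5006, -0.1915, 0.3654]
tool_rot: [0.748, 0.664, -0.003, 0.003]
force: [-2.8, -12.3, -7.4]
gripper_force: 6.4
```

```bash
python3 -m jog '{"linear":[[0.2,1.5,-0.3],[0,0,0]],"turn":[0,0]}' | grep -E "pos|force:|^t"
```

```text
t: 47.88
tcp_pos: [0.5007, -0.1909, 0.3653]
tool_rot: [0.748, 0.664, -0.004, 0.003]
force: [-4.2, -16.4, -6.8]
gripper_force: 8.0
```

```bash
python3 -m jog '{"linear":[[0.2,1.8,-0.3],[0,0,0]],"turn":[0,0]}' | grep -E "pos|force:|^t"
```

```text
t: 48.12
tcp_pos: [0.5009, -0.1901, 0.3653]
tool_rot: [0.748, 0.664, -0.005, 0.005]
force: [-6.8, -18.9, -5.6]
gripper_force: 10.0
```

The stop is reached at about 19 N. I'll retreat clear and check the lever angles numerically from the scene image.

```bash
python3 -m jog '{"linear":[[-1,-10,0],[-1,-8,0],[0,0,30],[0,0,40],[0,-40,20],[0,-40,0],[0,0,0],[0,0,0]],"turn":[0,0,0,0,0,0,0,0]}' | grep -E "pos|force:|^t"
python3 - <<'E'
from ang import *
im=snapshot("scene")[110:250,110:250].astype(int)
def blobs(m):
    n,_,st,ce=cv2.connectedComponentsWithStats(m.astype(np.uint8));return [(tuple(np.round(ce[i],2)),st[i][4]) for i in range(1,n) if st[i][4]>8]
r,g,b=im[...,0],im[...,1],im[...,2]
B=blobs((r>110)&(g<.35*r)&(b<.4*r));print(B)
Y=blobs((r>120)&(g>.6*r)&(b<.4*r));print("yellow",Y)
old=cv2.resize(cv2.imread("pics/w7.png"),(140,140),interpolation=cv2.INTER_AREA)[...,::-1].astype(int);r,g,b=old[...,0],old[...,1],old[...,2]
print("old",blobs((r>110)&(g<.35*r)&(b<.4*r)),blobs((r>120)&(g>.6*r)&(b<.4*r)))
k=sorted([p for p,a in B if p[1]<70 and 30<p[0]<100]);
if len(k)==2: ang(np.array(k[1])*4+1.5,np.array(k[0])*4+1.5)
# predicted yellow grip centre px: home
c=get_calibration("scene")
G=np.array([[x,y,z] for x in(-.007,.007) for y in(-.025,.025) for z in(.135,.163)])
q=proj(c,R.from_euler('z',-.1183).apply(G)+[.5066,-.1385,0])-110;print("grip bbox pred home",q.min(0),q.max(0))
y=(im[...,0]>100)&(im[...,1]>.6*im[...,0])&(im[...,2]<.45*im[...,0]);y[:55]=0;y[85:]=0
v,u=np.nonzero(y);print("seen",u.min(),u.max(),v.min(),v.max())
E
```

```text
t: 49.12
tcp_pos: [0.499, -0.2826, 0.4549]
tool_rot: [0.749, 0.663, 0.0, -0.001]
force: [0.1, -0.1, -0.1]
gripper_force: 0.0
[((np.float64(82.65), np.float64(49.35)), np.int32(31)), ((np.float64(49.55), np.float64(53.38)), np.int32(29)), ((np.float64(138.12), np.float64(135.88)), np.int32(16))]
yellow [((np.float64(67.99), np.float64(67.66)), np.int32(214))]
old [((np.float64(81.33), np.float64(50.43)), np.int32(21)), ((np.float64(48.78), np.float64(53.07)), np.int32(27)), ((np.float64(138.5), np.float64(136.0)), np.int32(10))] [((np.float64(68.12), np.float64(67.63)), np.int32(213))]
1 [1.39594361] [-0.03312112 -0.07393248]
-1 [1.44980509] [-0.06565345  0.29253456]
grip bbox pred home [57.50128375 60.67461482] [78.19677626 74.77607418]
seen 42 95 55 75
```

Run:
```python
from ang import *
np.set_printoptions(precision=4,suppress=True)
c=get_calibration("wrist");im=snapshot("wrist").astype(int)
r,g,b=im[...,0],im[...,1],im[...,2]
n,_,st,ce=cv2.connectedComponentsWithStats(((r>90)&(g<.35*r)&(b<.4*r)).astype(np.uint8))
T=R.from_euler('z',-.1183)
def K(side,a): return T.apply([0,side*(.066+.065*np.sin(1.05-a)),.138+.065*np.cos(1.05-a)])+[.5066,-.1385,0]
for s in(1,-1): print("pred",s,[proj(c,K(s,a))[0] for a in(1.35,1.4,1.45,1.47)])
for i in range(1,n):
    if st[i][4]>20:
        P=back(c,[ce[i]],[.198]);print(ce[i],st[i],T.inv().apply(P-[.5066,-.1385,0])*1e3)
# same check on open-lever picture w3-type data: yellow grip centre
n,_,st,ce=cv2.connectedComponentsWithStats(((r>110)&(g>.6*r)&(b<.4*r)).astype(np.uint8))
for i in range(1,n):
    if st[i][4]>60: print("Y",ce[i],st[i])
G=[proj(c,T.apply([0,y,.163])+[.5066,-.1385,0])[0] for y in(-.025,.025)];print("pred grip ends",G)
```

```text
pred 1 [array([243.6765, -65.67  ]), array([243.8027, -59.5914]), array([243.936 , -53.5888]), array([243.991 , -51.2148])]
pred -1 [array([245.3492,  77.1889]), array([245.3519,  73.1412]), array([245.3635,  69.1991]), array([245.3707,  67.6561])]
[243.7603  69.4212] [231  61  27  19 463] [[ -1.2654 -40.8623 198.    ]]
[171.5526 314.3158] [165 310  14  11  38] [[ -82.9953 -282.3515  198.    ]]
Y [250.5684  46.8   ] [241  13  14  47  95]
Y [246.5455 104.1818] [241  97  13  11  66]
pred grip ends [array([246.7256,  55.1343]), array([246.0647,  -8.8302])]
```

```bash
python3 -m jog '{"linear":[[0,28,5],[0,28,5],[0,0,0],[0,0,0]],"turn":[0,0,0,0]}' | grep -E "pos|force:|^t"
cat > chk.py <<'E'
from ang import *
np.set_printoptions(precision=4,suppress=True)
c=get_calibration("wrist");im=snapshot("wrist").astype(int)
r,g,b=im[...,0],im[...,1],im[...,2]
n,_,st,ce=cv2.connectedComponentsWithStats(((r>90)&(g<.35*r)&(b<.4*r)).astype(np.uint8))
T=R.from_euler('z',-.1183)
def K(side,a): return T.apply([0,side*(.066+.065*np.sin(1.05-a)),.138+.065*np.cos(1.05-a)])+[.5066,-.1385,0]
for s in(1,-1): print("pred",s,[proj(c,K(s,a))[0] for a in(1.35,1.4,1.45,1.47)])
for i in range(1,n):
    if st[i][4]>40: print(ce[i],st[i],T.inv().apply(back(c,[ce[i]],[.198])-[.5066,-.1385,0])*1e3)
E
python3 chk.py
```

```text
t: 49.72
tcp_pos: [0.4993, -0.227, 0.4654]
tool_rot: [0.748, 0.663, -0.0, 0.0]
force: [0.3, -0.4, 0.1]
gripper_force: 0.0
pred 1 [array([252.7546,  25.0019]), array([252.7891,  29.7137]), array([252.8252,  34.3162]), array([252.84  ,  36.1227])]
pred -1 [array([253.2548, 143.9847]), array([253.2527, 140.335 ]), array([253.2528, 136.7298]), array([253.2534, 135.3039])]
[251.7327  30.4878] [238  22  28  18 449] [[ -0.8563  43.407  198.    ]]
[251.9968 137.2444] [240 131  24  14 311] [[ -1.116  -41.1236 198.    ]]
```

Left lever measures about 1.41 and the right about 1.45, so the left tip was bearing on the arm. I'll push the left again with the tip higher.

```bash
python3 -m jog '{"linear":[[4.3,42,0],[4.3,42,0],[4.3,42,0],[4.3,42,-10],[0,0,-30],[0,0,-30],[0,0,-20],[0,0,-5],[0,0,0],[0,0,0]],"turn":[0,0,0,0,0,0,0,0,0,0]}' | grep -E "pos|force:|^t"
python3 -m jog '{"linear":[[-0.5,-4,0],[-0.5,-4,0],[-0.5,-4,0],[-0.5,-4,0],[0,0,0]],"turn":[0,0,0,0,0]}' | grep -E "pos|force:|^t"
```

```text
t: 51.02
tcp_pos: [0.5168, -0.0596, 0.3713]
tool_rot: [0.749, 0.663, 0.0, 0.001]
force: [-0.0, 0.6, 0.3]
gripper_force: 0.0
t: 51.65
tcp_pos: [0.5144, -0.0757, 0.3704]
tool_rot: [0.749, 0.663, -0.0, 0.0]
force: [0.2, 0.0, -0.2]
gripper_force: 0.0
```

```bash
python3 -m jog '{"linear":[[-0.3,-2.5,-2],[-0.3,-2.5,-0.5],[0,0,0]],"turn":[0,0,0]}' | grep -E "pos|force:|^t"
```

```text
t: 52.02
tcp_pos: [0.5139, -0.0794, 0.368]
tool_rot: [0.749, 0.663, 0.001, -0.001]
force: [1.5, 5.1, 2.4]
gripper_force: 2.7
```

```bash
python3 -m jog '{"linear":[[-0.3,-2.5,-0.3],[0,0,0]],"turn":[0,0]}' | grep -E "pos|force:|^t"
```

```text
t: 52.28
tcp_pos: [0.5136, -0.0808, 0.3678]
tool_rot: [0.749, 0.662, 0.002, -0.002]
force: [3.0, 10.2, 3.1]
gripper_force: 5.1
```

```bash
python3 -m jog '{"linear":[[-0.2,-2,-0.3],[0,0,0]],"turn":[0,0]}' | grep -E "pos|force:|^t"
```

```text
t: 52.52
tcp_pos: [0.5135, -0.0817, 0.3678]
tool_rot: [0.749, 0.662, 0.004, -0.003]
force: [3.7, 14.3, 6.7]
gripper_force: 7.6
```

```bash
python3 -m jog '{"linear":[[-0.2,-2,0],[0,0,0]],"turn":[0,0]}' | grep -E "pos|force:|^t"
```

```text
t: 52.78
tcp_pos: [0.5133, -0.0826, 0.3678]
tool_rot: [0.75, 0.662, 0.005, -0.004]
force: [4.5, 19.6, 7.3]
gripper_force: 10.0
```

```bash
python3 -m jog '{"linear":[[-0.2,-2,0],[0,0,0]],"turn":[0,0]}' | grep -E "pos|force:|^t"; python3 chk.py
```

```text
t: 53.02
tcp_pos: [0.5132, -0.0834, 0.3678]
tool_rot: [0.75, 0.661, 0.006, -0.005]
force: [6.0, 24.3, 7.3]
gripper_force: 12.5
pred 1 [array([257.0874, 258.1482]), array([257.1085, 261.6609]), array([257.1277, 264.8682]), array([257.1348, 266.0647])]
pred -1 [array([257.7685, 372.9455]), array([257.7418, 368.4124]), array([257.7142, 363.7356]), array([257.703 , 361.8299])]
[449.8071  45.4409] [ 424    0   53   97 1778] [[ 94.5872 162.1624 198.    ]]
```

```bash
python3 -m jog '{"linear":[[0.5,5,0],[1,10,0],[0,0,35],[0,0,40],[-4.5,-45,20],[-4.5,-45,0],[-4.5,-45,0],[-1,-10,0],[0,0,0],[0,0,0]],"turn":[0,0,0,0,0,0,0,0,0,0]}' | grep -E "pos|force:|^t"
sed -i 's/(r>90)&(g<.35\*r)&(b<.4\*r)/(r>35)\&(g<.5*r)\&(b<.5*r)/' chk.py
cat >> chk.py <<'E'
for s in(1,-1):
    for a in(1.41,1.45):
        k=np.array([0,side*0,0]) if 0 else K(s,a)
        Y=T.apply([0,1,0]);th=np.linspace(0,6.28,40)
        v=np.array([proj(c,k+.007*(np.cos(t)*Y+np.sin(t)*np.array([0,0,1])))[0][1] for t in th]);print("rows of knob",s,a,v.min(),v.max())
    for i in range(1,n):
        if st[i][4]>100:
            u=int(ce[i][0]);print("col",u,[tuple(im[j,u]) for j in range(st[i][1]-3,st[i][1]+st[i][3]+3)]) if s==1 else 0
E
python3 chk.py
```

```text
t: 54.32
tcp_pos: [0.4998, -0.2177, 0.462]
tool_rot: [0.748, 0.663, -0.0, -0.001]
force: [-0.4, 0.5, 0.4]
gripper_force: 0.0
pred 1 [array([253.9085,  37.4808]), array([253.9355,  42.1029]), array([253.9637,  46.6088]), array([253.9753,  48.375 ])]
pred -1 [array([254.3014, 155.3451]), array([254.2996, 151.6862]), array([254.2995, 148.064 ]), array([254.2999, 146.6291])]
[253.0096  44.1079] [239  35  29  19 519] [[ -0.7515  42.4757 198.    ]]
[253.0533 149.0693] [241 142  25  16 375] [[ -1.1076 -41.5603 198.    ]]
rows of knob 1 1.41 32.95720948555385 52.77232578129184
rows of knob 1 1.45 36.67519090795193 56.252477578155265
col 253 [(np.int64(174), np.int64(106), np.int64(52)), (np.int64(175), np.int64(105), np.int64(54)), (np.int64(177), np.int64(92), np.int64(51)), (np.int64(181), np.int64(71), np.int64(49)), (np.int64(189), np.int64(59), np.int64(53)), (np.int64(197), np.int64(57), np.int64(54)), (np.int64(203), np.int64(63), np.int64(58)), (np.int64(206), np.int64(63), np.int64(60)), (np.int64(209), np.int64(67), np.int64(63)), (np.int64(211), np.int64(69), np.int64(64)), (np.in
[... 1083 characters left out ...]
p.int64(211), np.int64(68), np.int64(64)), (np.int64(211), np.int64(66), np.int64(61)), (np.int64(210), np.int64(65), np.int64(61)), (np.int64(208), np.int64(64), np.int64(60)), (np.int64(204), np.int64(62), np.int64(58)), (np.int64(198), np.int64(58), np.int64(54)), (np.int64(191), np.int64(57), np.int64(55)), (np.int64(181), np.int64(51), np.int64(48)), (np.int64(170), np.int64(59), np.int64(46)), (np.int64(153), np.int64(70), np.int64(40)), (np.int64(143), np.int64(80), np.int64(40)), (np.int64(138), np.int64(82), np.int64(40)), (np.int64(138), np.int64(81), np.int64(40))]
rows of knob -1 1.41 142.95857928894782 158.89314026238765
rows of knob -1 1.45 140.05983002816018 155.99708977889725
```

```bash
python3 -m jog '{"linear":[[-1,9,-30],[0,0,-35],[0,0,-25],[0,0,-5],[0.4,4,0],[0.4,4,0],[0.3,3,0],[0.3,3,0],[0.3,2.5,0],[0,0,0]],"turn":[0,0,0,0,0,0,0,0,0,0]}' | grep -E "pos|force:|^t"
python3 -m jog '{"linear":[[0.4,3,0],[0.4,3,-0.3],[0,0,0]],"turn":[0,0,0]}' | grep -E "pos|force:|^t"
```

```text
t: 55.62
tcp_pos: [0.5007, -0.1941, 0.3677]
tool_rot: [0.748, 0.663, -0.001, 0.001]
force: [-1.4, -4.4, 1.2]
gripper_force: 2.4
t: 56.0
tcp_pos: [0.5013, -0.1908, 0.3674]
tool_rot: [0.748, 0.664, -0.004, 0.004]
force: [-3.9, -15.3, -2.4]
gripper_force: 7.8
```

```bash
python3 -m jog '{"linear":[[0.4,3,0],[0,0,0]],"turn":[0,0]}' | grep -E "pos|force:|^t"
```

```text
t: 56.25
tcp_pos: [0.5015, -0.1896, 0.3674]
tool_rot: [0.747, 0.664, -0.005, 0.005]
force: [-6.6, -22.6, -4.6]
gripper_force: 11.2
```

```bash
python3 -m jog '{"linear":[[0.3,2,0],[0.2,1.5,0],[0,0,0]],"turn":[0,0,0]}' | grep -E "pos|force:|^t"
```

```text
t: 56.62
tcp_pos: [0.5019, -0.1882, 0.3675]
tool_rot: [0.747, 0.665, -0.008, 0.007]
force: [-9.9, -28.9, -5.0]
gripper_force: 15.2
```

```bash
python3 -m jog '{"linear":[[-0.5,-5,0],[-1,-12,0],[0,0,35],[0,0,35],[0,-22,20],[0,0,0],[0,0,0]],"turn":[0,0,0,0,0,0,0]}' | grep -E "pos|force:|^t"; python3 chk.py | grep -vE "^col|rows"
```

```text
t: 57.5
tcp_pos: [0.5004, -0.2188, 0.4558]
tool_rot: [0.749, 0.663, 0.0, -0.002]
force: [-0.5, -1.3, -0.4]
gripper_force: 0.0
pred 1 [array([253.185 ,  34.8547]), array([253.2254,  39.6327]), array([253.2675,  44.2909]), array([253.2847,  46.1167])]
pred -1 [array([253.7928, 156.0767]), array([253.7887, 152.3221]), array([253.787 , 148.6053]), array([253.787 , 147.1331])]
[252.1229  41.0857] [238  32  29  20 537] [[ -0.8712  42.9167 198.    ]]
[252.4275 148.8575] [240 141  26  17 393] [[ -1.1739 -40.8827 198.    ]]
```

```bash
python3 -m jog '{"linear":[[0,-10,20],[0,0,0],[0,0,0]],"turn":[0,0,0]}' | grep -E "force:|^t"; python3 -c "
from station import *
print(sign_off())"
```

```text
t: 57.92
tcp_pos: [0.5005, -0.229, 0.4757]
tool_rot: [0.749, 0.663, -0.0, -0.001]
force: [0.5, 0.7, -0.6]
gripper_force: 0.0
the job is handed in; nothing more can be done
None
```

The board is in the test set, both levers are in, the hand is clear, and I handed the job in at about 58 s. Both levers came up firm when pushed (about 24 N left, 29 N right), but camera readings put them at only about 1.42 to 1.45 rad against 1.45 for fully in, so I could not confirm that last fraction.

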